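Gather the four underglaze colours into their caddy

TASK

Gather the red, blue, yellow and green underglaze bottles into the caddy, each standing upright in the cup of its own colour. Leave the black and the violet bottle standing where they are, and do not tip any bottle over on the way.

Things in the scene. Friction and masses are not known exactly. Their poses are not given: they have to be found in the camera images.
- red_bottle: red (dull brownish red) underglaze bottle with a white screw cap: round body 47 mm in diameter up to about 65 mm, sloping shoulder, cap 31 mm in diameter from 84 mm to the top at 104 mm; about 85 g. Origin at the centre of its underside, z up along the bottle; its yaw has no meaning. Stands upright on the table (z = 0) at the start.
- blue_bottle: blue (slate blue) underglaze bottle with a white screw cap: round body 47 mm in diameter up to about 65 mm, sloping shoulder, cap 31 mm in diameter from 80 mm to the top at 100 mm; about 85 g. Origin at the centre of its underside, z up along the bottle; its yaw has no meaning. Stands upright on the table (z = 0) at the start.
- yellow_bottle: yellow (ochre) underglaze bottle with a white screw cap: round body 47 mm in diameter up to about 65 mm, sloping shoulder, cap 31 mm in diameter from 84 mm to the top at 104 mm; about 85 g. Origin at the centre of its underside, z up along the bottle; its yaw has no meaning. Stands upright on the table (z = 0) at the start.
- green_bottle: green (dull grey-green) underglaze bottle with a white screw cap: round body 47 mm in diameter up to about 65 mm, sloping shoulder, cap 31 mm in diameter from 80 mm to the top at 100 mm; about 85 g. Origin at the centre of its underside, z up along the bottle; its yaw has no meaning. Stands upright on the table (z = 0) at the start.
- red_cup: red cup for the red bottle: 65 mm wide inside at the mouth, 61 mm at its floor, 18 mm tall, floor 4 mm above its origin (centre of its underside, 8 mm above the table). One of four cups, 90 mm apart in a square along its x and y axes, in the caddy: a wooden tray fixed on the table, 180 mm square, rim 18 mm high. Which cup is where, and the caddy's place and yaw, vary.
- blue_cup: blue cup for the blue bottle: 65 mm wide inside at the mouth, 61 mm at its floor, 18 mm tall, floor 4 mm above its origin (centre of its underside, 8 mm above the table). One of four cups, 90 mm apart in a square along its x and y axes, in the caddy: a wooden tray fixed on the table, 180 mm square, rim 18 mm high. Which cup is where, and the caddy's place and yaw, vary.
- yellow_cup: yellow cup for the yellow bottle: 65 mm wide inside at the mouth, 61 mm at its floor, 18 mm tall, floor 4 mm above its origin (centre of its underside, 8 mm above the table). One of four cups, 90 mm apart in a square along its x and y axes, in the caddy: a wooden tray fixed on the table, 180 mm square, rim 18 mm high. Which cup is where, and the caddy's place and yaw, vary.
- green_cup: green cup for the green bottle: 65 mm wide inside at the mouth, 61 mm at its floor, 18 mm tall, floor 4 mm above its origin (centre of its underside, 8 mm above the table). One of four cups, 90 mm apart in a square along its x and y axes, in the caddy: a wooden tray fixed on the table, 180 mm square, rim 18 mm high. Which cup is where, and the caddy's place and yaw, vary.
- black_bottle: black bottle of the same make (a look-alike that does not belong in the caddy): 47 mm in diameter, white cap 31 mm in diameter, 101 mm tall. Origin at the centre of its underside, z up. Stays where it stands.
- violet_bottle: violet bottle of the same make (a look-alike that does not belong in the caddy): 47 mm in diameter, white cap 31 mm in diameter, 101 mm tall. Origin at the centre of its underside, z up. Stays where it stands.

How it is judged:
By the outcome, as a careful person would: the job done as asked, in the order asked, and still so for the second after the job is handed in, with the robot touching nothing.
It also fails if it takes over 120 s, if anything falls off the work surface, if the arm or the gripper's body presses on something with over 40 N, if the wrist force passes 120 N, or if a joint passes its speed limit or range.

ROBOT

A 6-joint arm with a two-finger parallel gripper is mounted at the origin on the work surface; the furniture and walls round the work are solid. World frame = base frame: x ahead of the robot, y to its left, z up, the work surface at z = 0. Lengths are in mm, angles in rad, forces in N, time in s.
With the tool pointing down it reaches from about 275 to 850 mm from the base axis. Payload 19 kg.
Tool frame: the origin (TCP) lies midway between the tips of the shut fingers; the grasp point (between the pads) lies 19 mm behind it (manip.grip_point_offset is the distance from the TCP to the grasp point, in mm); z points along the fingers, y is the line along which they close (so a half turn about z gives the same grasp; the last joint's range is limited). The gripper opens to 85 mm and grips with 20 to 120 N. Pads are 22 mm wide; open, the fingers measure 114 mm over their backs; the gripper's body (76 mm by 85 mm) begins 54 mm behind the grasp point. The pads swing forward as they close: fully open they stand 13 mm farther back than shut.
Start: joints at [-1.37, 0.15, 1.437, -0, 1.554, -0.134], TCP at [188.907, -543.051, 231.267] pointing down, gripper open.
Joint ranges: [-2.8, 2.8], [-0.68, 2.1], [0.12, 2.68], [-1.39, 4.53], [0.16, 2.79], [-2.81, 2.81]. Speed limits (rad/s): [1.89, 1.89, 2.22, 3.01, 3.01, 3.01].

INTERFACE

Orientations are given as [roll, pitch, yaw] about the fixed x, y, z axes, in that order (R = Rz(yaw) Ry(pitch) Rx(roll)).
In Python, from workcell import manip gives the robot as it stands.
- The arm moves only by the shell command python3 -m handwheel 'ROWS' [OPENING]. ROWS is rows parted by semicolons, their numbers by spaces, 1 to 5 of them, each of 6 numbers: dx, dy, dz in mm, then a rotation vector rx, ry, rz in rad; each row is the pose to reach, as a shift and turn from the pose commanded when the command began, along the tool's axes at that moment; what a row does not reach only later rows make up. A row lasts 1/8 s, in which the tool goes at most 62.5 mm and 0.188 rad, less where a joint would pass 70% of its speed; a pose out of reach is approached as far as the arm can. OPENING is the finger opening in mm, set as the command begins (- or left out keeps the last). The fingers move at their own pace and stop on an object; the grip force is fixed at half the most. Time passes only in rows, so rows that do not move let the fingers close. It prints the time, the measured TCP pose, the force, the opening and the grip force at its end.
- manip.state(): the state, without advancing time (a new reading comes with each control period).
- manip.capture(name): name is "scene" or "top" or "wrist"; returns a dict with "img" (384x512x3 uint8, red, green, blue), "K" (3x3 intrinsics, pixels), "dist" ([k1, k2, p1, p2, k3] as OpenCV has them; the pictures are not rectified), "R" (3x3) and "t" (3): a world point X has camera coordinates R X + t; the wrist camera has in their place "tool_from_camera" (4x4, takes a point from camera to tool coordinates, whose origin is the TCP and whose axes are the flange's). Camera axes: x right, y down, z forward; pixel columns grow to the right and rows downward; lengths in mm; the calibration is good to about 2 mm. A picture is of the moment at which its call begins: read the wrist's pose just before it. There is no depth.
- manip.finish_job(): hands the job in; it is judged then, once.
The state is a dict: "time": time; "joints": joint angles; "joint_velocities": joint speeds; "effort": joint torques, N m; "ee_pos": TCP position; "tcp_rot": TCP orientation; "wrist_force": force on the tool from outside, world axes, zero at the start; "moment": the same for the moment, N m; "gripper_width": finger opening in mm; "gripper_force": force on a finger pad.
Only numpy, scipy, OpenCV 4.12 (cv2) and the standard library are available. Lean on these libraries where they do the work, as an engineer would, in place of code of your own. Each camera call takes 0.05 s, during which the arm holds its last target. There are 200 camera calls.

## Working session

There is one attempt and no reset: what is moved stays moved. The work goes in short steps, Python scripts to look and compute and a shell command to move; the robot and the scene stay as the last step left them, time stands still between calls to the robot, and variables do not carry over. Pictures are saved under pics/ and viewed, at most 14 in all, crops included, and the job is handed in when it is done.

```bash
ls; mkdir -p pics; python3 - <<'E'
from workcell import manip
import cv2
s=manip.state();print(s)
for n in("top","scene"):
    c=manip.capture(n);cv2.imwrite(f"pics/{n}0.png",c["img"][:,:,::-1])
    print(n,c["K"],c["dist"],c["R"],c["t"])
print(manip.grip_point_offset)
E
```

```text
pics
{'time': 0.0, 'joints': array([-1.37000318e+00,  1.50929880e-01,  1.43803257e+00, -1.60486355e-05,
        1.55381112e+00, -1.33953665e-01]), 'joint_velocities': array([ 0.00140079, -0.00043181, -0.00063902,  0.00163722,  0.00077584,
       -0.00053097]), 'effort': array([ 2.81634697e-03, -7.13045526e+01, -5.70852578e+01, -2.21435175e-04,
        9.01445484e-03, -5.82595339e-05]), 'ee_pos': array([ 188.85463523, -542.8293806 ,  230.70666632]), 'tcp_rot': array([-3.14042017e+00, -1.41813441e-04,  3.34747005e-01]), 'wrist_force': array([ 0.27344257, -0.26379207, -0.17129836]), 'moment': array([ 0.01088869, -0.01157713, -0.03114605]), 'gripper_force': 0.0, 'gripper_width': 85.45902556856271}
top [[347.07550469   0.         258.22950721]
 [  0.         347.07550469 188.64556951]
 [  0.           0.           1.        ]] [-0.10598457  0.          0.          0.          0.        ] [[ 0.00460748 -0.9999041  -0.01305994]
 [-0.99258502 -0.00298662 -0.12151566]
 [ 0.121465    0.01352298 -0.99250359]] [ 34.72893329 556.74505422 885.50202666]
scene [[353.37042708   0.         257.60352241]
 [  0.         353.37042708 185.69556366]
 [  0.           0.           1.        ]] [-0.09815826  0.          0.          0.          0.        ] [[-0.80408231 -0.59439702 -0.01199264]
 [-0.37421985  0.5217018  -0.76667251]
 [ 0.46196443 -0.61197992 -0.64192635]] [476.2720779  246.40553398 815.99413217]
18.700000000000003
```

View pics/top0.png

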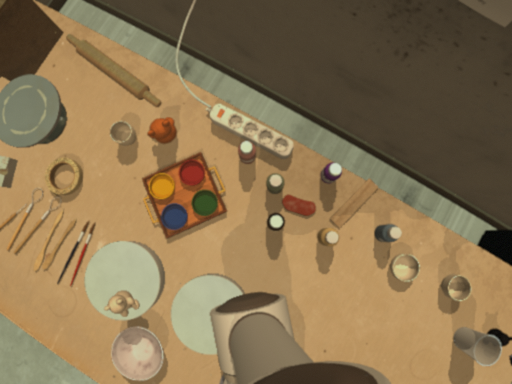

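View pics/scene0.png

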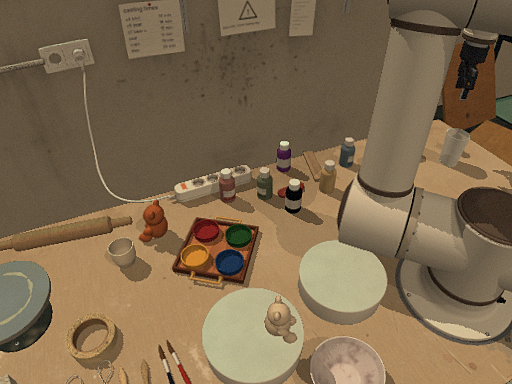

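The top view shows cups yellow (162,186), red (192,173), blue (174,216) and green (205,203). Caps are red (247,146), green (275,179), black (276,221), violet (332,172), yellow (330,236) and blue (395,233). The scene view agrees, and the wall and power strip lie behind the red bottle.

```bash
cat > h.py <<'E'
from workcell import manip
import cv2, numpy as np
from scipy.spatial.transform import Rotation as Ro
def cam(n):
    c=manip.capture(n); c["R"]=np.array(c["R"]);c["t"]=np.array(c["t"]);return c
def ray(c,uv):
    p=cv2.undistortPoints(np.float32([[uv]]),np.array(c["K"]),np.array(c["dist"]))[0,0]
    return -c["R"].T@c["t"], c["R"].T@np.array([*p,1.])
def onplane(c,uv,z):
    o,d=ray(c,uv); return o+d*(z-o[2])/d[2]
def proj(c,X):
    return cv2.projectPoints(np.float32([X]),cv2.Rodrigues(c["R"])[0],c["t"],np.array(c["K"]),np.array(c["dist"]))[0][0,0]
def blob(mask,uv,r=14):
    m=np.zeros_like(mask);cv2.circle(m,tuple(int(round(v)) for v in uv),r,255,-1);m&=mask
    n,l,s,ce=cv2.connectedComponentsWithStats(m)
    if n<2:return None
    i=1+np.argmax(s[1:,4]);return ce[i],s[i]
def tool(tgt,yaw=None):
    """shift in tool axes from the measured pose to tgt (tool down, world yaw)"""
    s=manip.state();R=Ro.from_euler('xyz',s["tcp_rot"])
    d=R.inv().apply(np.array(tgt)-s["ee_pos"])
    rv=np.zeros(3)
    if yaw is not None: rv=(R.inv()*Ro.from_euler('xyz',[np.pi,0,yaw])).as_rotvec()
    return np.round(d,1),np.round(rv,3)
E
cat > m.py <<'E'
from h import *
c=cam("top");sc=cam("scene")
hsv=cv2.cvtColor(c["img"],cv2.COLOR_RGB2HSV);w=cv2.inRange(hsv,(0,0,150),(180,75,255))
hs=cv2.cvtColor(sc["img"],cv2.COLOR_RGB2HSV);ws=cv2.inRange(hs,(0,0,150),(180,75,255))
caps=dict(red=((247,146),104),green=((275,179),100),black=((276,221),101),violet=((333,171),101),yellow=((330,236),104),blue=((395,233),100))
capS=dict(red=(227,173),green=(265,171),black=(294,184),violet=(284,145),yellow=(329,164),blue=(348,141))
for k,(uv,h) in caps.items():
    b=blob(w,uv,11);b2=blob(ws,capS[k],9)
    if b is None: print(k,"none",hsv[uv[1],uv[0]]);continue
    P=onplane(c,b[0],h-5); print(k,b[0].round(1),b[1][2:],P.round(1), end=' ')
    if b2 is not None:
        o1,d1=ray(c,b[0]);o2,d2=ray(sc,b2[0])
        A=np.c_[d1,-d2];x=np.linalg.lstsq(A,o2-o1,rcond=None)[0]
        p,q=o1+x[0]*d1,o2+x[1]*d2
        print('tri',((p+q)/2).round(1),'gap',np.linalg.norm(p-q).round(1),'scene',onplane(sc,b2[0],h-10).round(1))
cups=dict(yellow=((162,186),(15,35)),red=((192,173),(170,188)),blue=((174,216),(105,125)),green=((205,203),(45,95)))
C={}
for k,(uv,(lo,hi)) in cups.items():
    H=hsv[:,:,0].astype(int)
    hh=(H>=lo)&(H<=hi) if hi<180 else (H>=lo)|(H<=hi-180)
    m=(hh&(hsv[:,:,1]>110)).astype(np.uint8)*255
    m=cv2.morphologyEx(m,cv2.MORPH_OPEN,np.ones((3,3)))
    b=blob(m,uv,18);print(k,hsv[uv[1],uv[0]],b[0].round(1),b[1][2:])
    C[k]=onplane(c,b[0],20)[:2];print(C[k].round(1))
ks=list(C);ctr=np.mean([C[k] for k in ks],0)
print('ctr',ctr,{k:(C[k]-ctr).round(1).tolist()+[np.linalg.norm(C[k]-ctr).round(1),np.degrees(np.arctan2(*(C[k]-ctr)[::-1])).round(1)] for k in ks})
E
python3 m.py
```

```text
red [245.8 146.3] [ 12  12 114] [655.5  67.6  99. ] tri [654.8  67.6 103.5] gap 0.8 scene [663.8  58.7  94. ]
green [275.3 179.9] [ 12  12 111] [571.1  -6.3  95. ] tri [571.4  -5.6  99.3] gap 2.1 scene [579.5 -15.1  90. ]
black [276.  220.9] [ 13  12 116] [469.7  -7.7  96. ] tri [470.2  -7.2 100.9] gap 1.3 scene [476.7 -17.4  91. ]
violet [335.4 168.5] [ 12  12 120] [ 600.3 -156.4   96. ] tri [ 599.9 -155.1  100.6] gap 1.1 scene [ 608.2 -167.4   91. ]
yellow [331.8 237. ] [ 12  11 105] [ 430.7 -143.3   99. ] tri [ 431.6 -142.1  103. ] gap 1.8 scene [ 437.2 -153.1   94. ]
blue [394.9 232.1] [ 11  13 103] [ 442.1 -301.9   95. ] tri [ 442.5 -300.6   97.8] gap 0.9 scene [ 447.2 -312.3   90. ]
yellow [ 19 223 206] [161.1 185.7] [ 27  28 591]
[565.6 302.1]
red [  3 196 146] [191.3 172. ] [ 26  27 542]
[603.5 219.7]Traceback (most recent call last):
  File "m.py", line 23, in <module>
    b=blob(m,uv,18);print(k,hsv[uv[1],uv[0]],b[0].round(1),b[1][2:])
                                             ~^^^
TypeError: 'NoneType' object is not subscriptable
```

```bash
sed -i 's/(105,125)/(95,125)/; s/(45,95)/(40,95)/; s/>110/>(170 if k in ("yellow","red") else 85)/' m.py; python3 m.py | tail -9; python3 - <<'E'
from h import *
c=cam("top");h=cv2.cvtColor(c["img"],cv2.COLOR_RGB2HSV);print(h[216,174],h[203,205],h[201,190])
E
```

```text
yellow [ 19 224 206] [161.1 185.7] [ 27  28 592]
[565.5 302. ]
red [  3 194 146] [191.3 172. ] [ 26  27 541]
[603.5 219.8]
blue [110 104  91] [175.1 217.7] [ 22  19 323]
[478.9 260.2]
green [ 46 136  79] [204.8 203.6] [ 23  22 391]
[517.4 180.7]
ctr [541.32121849 240.68285345] {'yellow': [24.2, 61.4, np.float64(66.0), np.float64(68.5)], 'red': [62.2, -20.9, np.float64(65.6), np.float64(-18.6)], 'blue': [-62.5, 19.5, np.float64(65.5), np.float64(162.6)], 'green': [-23.9, -60.0, np.float64(64.6), np.float64(-111.7)]}
[111 109  91] [ 46 140  80] [ 12 183 159]
```

Triangulated cap tops come out at 98–104 mm and cup spacing at about 90 mm, so both match the given sizes. I'll use one tool yaw (-0.35) throughout: closing line parallel to the strip and along the caddy diagonal. First move is toward the red bottle.

```bash
python3 -m handwheel '49 -33 0 0 0 0.136; 98 -66 0 0 0 0.272; 147 -99 0 0 0 0.408; 196 -132 0 0 0 0.544; 246 -163 0 0 0 0.681'; python3 - <<'E'
from h import *
print(tool([655,67.6,185],-0.346))
E
```

```text
time: 0.98
ee_pos: [368.5, -306.6, 231.5]
tcp_rot: [3.141, -0.0, -0.351]
wrist_force: [0.4, -1.1, 0.5]
gripper_width: 85.2
gripper_force: 0.0
(array([ 140.4, -449.9,   46.5]), array([ 0.   , -0.   , -0.005]))
```

```bash
python3 - <<'E'
from h import *
# cups in scene view: triangulate centroids as a height/centre check
c=cam("top");sc=cam("scene");print(-c["R"].T@c["t"])
hs=cv2.cvtColor(sc["img"],cv2.COLOR_RGB2HSV)
T=dict(yellow=(161.1,185.7),red=(191.3,172.),blue=(175.1,217.7),green=(204.8,203.6))
S=dict(yellow=(196,258),red=(206,232),blue=(230,262),green=(239,236))
F=dict(yellow=(562.9,300.6),red=(601.2,219.1),blue=(481.4,262.3),green=(519.7,180.8))
for k in T:
    for n,cc in(("top",c),("scene",sc)):
        p=proj(cc,[*F[k],26]);print(k,n,p.round(1),'seen',T[k] if n=="top" else S[k])
        a=np.linspace(0,2*np.pi,24,endpoint=False)
        for t in a:
            q=proj(cc,[F[k][0]+32.5*np.cos(t),F[k][1]+32.5*np.sin(t),26]);cc["img"][int(round(q[1])),int(round(q[0]))]=(255,255,255)
f=lambda i,x,y,w,h:cv2.resize(i[y:y+h,x:x+w],None,fx=4,fy=4,interpolation=0)
im=np.hstack([f(c["img"],138,145,95,100),f(sc["img"],168,205,100,100)])
cv2.imwrite("pics/cups.png",im[:,:,::-1])
E
```

```text
[444.89928638  24.41375672 946.97074236]
yellow top [160.9 186.4] seen (161.1, 185.7)
yellow scene [195.3 254.9] seen (196, 258)
red top [191.  172.5] seen (191.3, 172.0)
red scene [206.2 228.9] seen (206, 232)
blue top [173.9 216.7] seen (175.1, 217.7)
blue scene [230.2 260.5] seen (230, 262)
green top [204.4 202.6] seen (204.8, 203.6)
green scene [238.9 233.7] seen (239, 236)
```

View pics/cups.png

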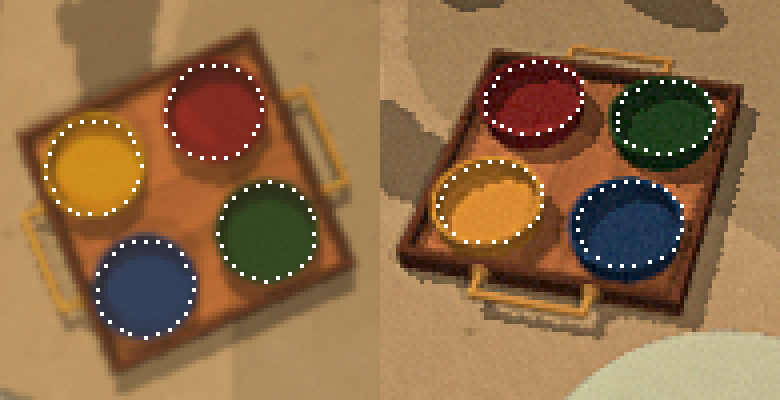

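The predicted mouth circles (z = 26) lie on the seen cup rims in both views, so the caddy fit holds. Next, go above the red bottle.

```bash
python3 -m handwheel '17 -56 0 0 0 0; 35 -112 0 0 0 0; 53 -168 0 0 0 0; 70 -225 0 0 0 0; 88 -281 0 0 0 0'|head -1; python3 -m handwheel '17 -56 12 0 0 0; 35 -112 24 0 0 0; 52 -169 46 0 0 -0.005; 52 -169 70 0 0 -0.005; 52 -169 70 0 0 -0.005'; python3 - <<'E'
from h import *
print(tool([655,67.6,40],-0.346))
s=manip.state();c=manip.capture("wrist");print(c["K"][0][0],c["tool_from_camera"]);cv2.imwrite("pics/w0.png",c["img"][:,:,::-1])
E
```

```text
time: 1.7
time: 2.33
ee_pos: [651.4, 67.6, 159.1]
tcp_rot: [3.14, 0.004, -0.34]
wrist_force: [-0.1, 0.0, 0.5]
gripper_width: 85.6
gripper_force: 0.0
(array([  3.9,  -1.4, 119.1]), array([0.001, 0.004, 0.006]))
340.79119190789714 [[-1.96917773e-03 -9.62951540e-01 -2.69667301e-01  6.75787248e+01]
 [ 9.99997863e-01 -1.72642223e-03 -1.13737401e-03  4.02074953e-03]
 [ 6.29676428e-04 -2.69668964e-01  9.62952882e-01 -1.42254747e+02]
 [ 0.00000000e+00  0.00000000e+00  0.00000000e+00  1.00000000e+00]]
```

View pics/w0.png

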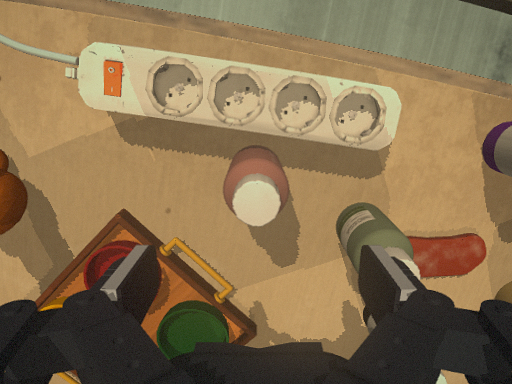

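The wrist view shows the red cap at (257,202), central between the fingers at (140,280) and (390,280), with the green bottle well to the right. I'll check the position with the wrist ray, then descend.

```bash
cat >> h.py <<'E'
def wristcam():
    s=manip.state();c=manip.capture("wrist");T=np.eye(4);T[:3,:3]=Ro.from_euler('xyz',s["tcp_rot"]).as_matrix();T[:3,3]=s["ee_pos"]
    W=np.linalg.inv(T@np.array(c["tool_from_camera"]));c["R"],c["t"]=W[:3,:3],W[:3,3];return c
def wcap(h,guess):
    c=wristcam();hv=cv2.cvtColor(c["img"],cv2.COLOR_RGB2HSV);w=cv2.inRange(hv,(0,0,165),(180,70,255))
    p=proj(c,[guess[0],guess[1],h]);b=blob(w,p,38);print('wrist cap',p.round(),b[0].round(),b[1],onplane(c,b[0],h).round(1))
E
python3 -m handwheel '0 0 0 0 0 0'|sed -n 2,3p; python3 - <<'E'
from h import *
wcap(104,(655,67.6)); print(tool([655,67.6,40],-0.346))
E
```

```text
ee_pos: [652.4, 66.7, 162.9]
tcp_rot: [-3.141, -0.002, -0.342]
wrist cap [256. 206.] [255. 201.] [ 233  181   46   45 1331] [658.3  66.7 104. ]
(array([  1.9,  -1.6, 123. ]), array([-0.001, -0.002,  0.004]))
```

```bash
python3 -m handwheel '3 -1 45 0 0 0; 3 -1 90 0 0 0.004; 3 -1 125 0 0 0.004; 3 -1 125 0 0 0.004'|sed -n 1,4p;  python3 -m handwheel '0 0 0 0 0 0; 0 0 0 0 0 0; 0 0 0 0 0 0; 0 0 0 0 0 0' 0; python3 -m handwheel '0 0 0 0 0 0; 0 0 0 0 0 0; 0 0 0 0 0 0'
```

```text
time: 3.05
ee_pos: [654.2, 66.9, 35.0]
tcp_rot: [3.141, 0.003, -0.346]
wrist_force: [-0.1, -0.6, 0.9]
time: 3.55
ee_pos: [656.2, 67.4, 38.6]
tcp_rot: [-3.141, -0.003, -0.345]
wrist_force: [-1.8, -0.7, 10.0]
gripper_width: 45.3
gripper_force: 61.4
time: 3.92
ee_pos: [656.2, 67.5, 38.6]
tcp_rot: [-3.141, -0.003, -0.345]
wrist_force: [-0.8, 1.0, 9.6]
gripper_width: 45.0
gripper_force: 61.4
```

Gripped at 45 mm with 61 N. Lift and look at the top and wrist views.

```bash
python3 -m handwheel '0 0 -30 0 0 0; 0 0 -70 0 0 0; 0 0 -110 0 0 0; 0 0 -110 0 0 0; 0 0 -110 0 0 0'; python3 - <<'E'
from h import *
print(tool([601.2,219.1,148],-0.346))
c=manip.capture("wrist")["img"];d=manip.capture("scene")["img"];t=manip.capture("top")["img"]
im=np.hstack([cv2.resize(c,(400,300)),cv2.resize(d[100:290,150:400],(400,300))])
cv2.imwrite("pics/l1.png",im[:,:,::-1])
E
```

```text
time: 4.55
ee_pos: [655.1, 67.5, 146.3]
tcp_rot: [-3.141, -0.0, -0.345]
wrist_force: [-0.4, -0.2, -1.6]
gripper_width: 45.1
gripper_force: 61.6
(array([-102. , -124.4,   -1.7]), array([-0.   , -0.   ,  0.001]))
```

View pics/l1.png

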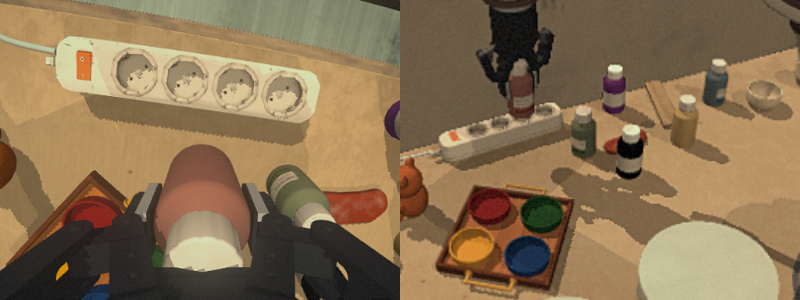

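The red bottle is held upright between the fingers and the rest is undisturbed. Next, carry it to the red cup.

```bash
python3 -m handwheel '-25 -31 0 0 0 0; -51 -62 0 0 0 0; -77 -93 0 0 0 0; -102 -124 0 0 0 0; -102 -124 0 0 0 0'|sed -n 1,4p;  python3 -m handwheel '0 0 0 0 0 0'|sed -n 1,4p;python3 - <<'E'
from h import *
print(tool([601.2,219.1,52],-0.346))
E
```

```text
time: 5.32
ee_pos: [600.1, 220.9, 145.6]
tcp_rot: [3.141, 0.001, -0.342]
wrist_force: [0.0, 0.0, -0.5]
time: 5.45
ee_pos: [601.2, 218.4, 145.8]
tcp_rot: [3.141, 0.001, -0.345]
wrist_force: [-1.1, -0.7, -1.0]
(array([-0.2, -0.8, 93.8]), array([0.001, 0.001, 0.001]))
```

```bash
python3 -m handwheel '0 0 40 0 0 0; 0 0 75 0 0 0; 0 0 90 0 0 0; 0 0 95 0 0 0; 0 0 95 0 0 0'|sed -n 1,4p;  python3 -m handwheel '0 0 0 0 0 0;0 0 0 0 0 0'
```

```text
time: 6.08
ee_pos: [601.8, 218.5, 52.2]
tcp_rot: [-3.141, -0.001, -0.345]
wrist_force: [0.4, -0.1, -1.0]
time: 6.32
ee_pos: [601.5, 218.8, 52.2]
tcp_rot: [-3.141, -0.001, -0.345]
wrist_force: [-0.0, -0.2, -0.1]
gripper_width: 45.5
gripper_force: 61.6
```

```bash
python3 -m handwheel '0 0 1.5 0 0 0;0 0 1.5 0 0 0'|sed -n 2,4p;  python3 -m handwheel '0 0 0 0 0 0;0 0 0 0 0 0;0 0 0 0 0 0' 76; python3 -m handwheel '0 0 -40 0 0 0;0 0 -90 0 0 0;0 0 -130 0 0 0; 0 0 -150 0 0 0; 0 0 -150 0 0 0'; python3 - <<'E'
from h import *
print(tool([442.5,-300.8,200],-0.346))
d=manip.capture("scene")["img"];t=manip.capture("top")["img"]
im=np.hstack([cv2.resize(t[120:270,110:310],(400,300)),cv2.resize(d[100:290,150:400],(400,300))])
cv2.imwrite("pics/l2.png",im[:,:,::-1])
E
```

```text
ee_pos: [601.6, 218.8, 50.7]
tcp_rot: [-3.141, -0.001, -0.345]
wrist_force: [-2.0, -0.1, 7.4]
time: 6.95
ee_pos: [601.2, 218.7, 49.8]
tcp_rot: [-3.142, 0.0, -0.345]
wrist_force: [0.1, -0.2, 0.1]
gripper_width: 76.3
gripper_force: 0.0
time: 7.58
ee_pos: [601.7, 218.8, 201.3]
tcp_rot: [-3.14, -0.002, -0.345]
wrist_force: [1.1, -0.2, -1.0]
gripper_width: 75.6
gripper_force: 0.0
(array([2.600e+01, 5.428e+02, 5.000e-01]), array([-0.002, -0.002,  0.001]))
```

View pics/l2.png

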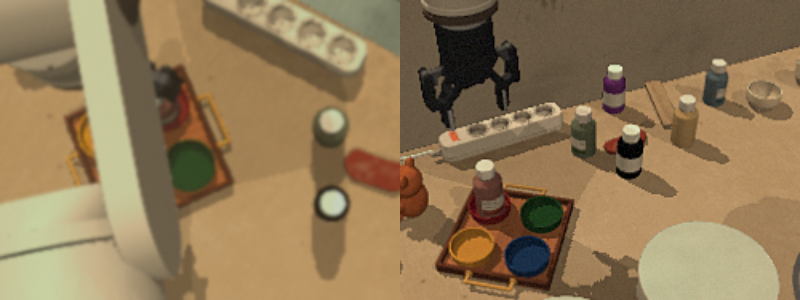

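Red stands upright in the red cup, with contact felt at the predicted height. Next, the blue bottle.

```bash
python3 -m handwheel '3 54 0 0 0 0; 5 108 0 0 0 0; 8 163 0 0 0 0; 10 217 0 0 0 0; 13 271 0 0 0 0' 85|head -1; python3 -m handwheel '3 54 0 0 0 0; 5 108 0 0 0 0; 8 163 0 0 0 0; 10 217 10 0 0 0; 13 271 30 0 0 0'|head -1;python3 -m handwheel '0 0 10 0 0 0; 0 0 10 0 0 0; 0 0 10 0 0 0'|head -3; python3 - <<'E'
from h import *
wcap(100,(442.5,-300.8)); print(tool([442.5,-300.8,38.5],-0.346))
E
```

```text
time: 8.3
time: 8.93
time: 9.3
ee_pos: [442.7, -299.3, 160.0]
tcp_rot: [-3.141, -0.0, -0.344]
wrist cap [261. 208.] [262. 205.] [ 239  184   46   44 1560] [ 444.  -301.9  100. ]
(array([1.000e-01, 1.500e+00, 1.217e+02]), array([ 0.   , -0.001,  0.002]))
```

```bash
python3 -m handwheel '1 2 45 0 0 0; 1 2 90 0 0 0; 1 2 121 0 0 0; 1 2 121 0 0 0;1 2 121 0 0 0'|sed -n 1,4p;  python3 -m handwheel '0 0 0 0 0 0; 0 0 0 0 0 0; 0 0 0 0 0 0; 0 0 0 0 0 0; 0 0 0 0 0 0' 0; python3 -m handwheel '0 0 -30 0 0 0; 0 0 -80 0 0 0; 0 0 -130 0 0 0; 0 0 -160 0 0 0; 0 0 -160 0 0 0';python3 - <<'E'
from h import *
print(tool([481.4,262.3,198],-0.346))
E
```

```text
time: 9.98
ee_pos: [443.4, -302.6, 40.5]
tcp_rot: [3.141, -0.002, -0.344]
wrist_force: [-0.0, -0.2, 0.3]
time: 10.6
ee_pos: [443.0, -302.7, 40.0]
tcp_rot: [3.141, -0.002, -0.345]
wrist_force: [-1.3, 2.9, 11.1]
gripper_width: 45.0
gripper_force: 60.7
time: 11.22
ee_pos: [443.2, -302.9, 201.4]
tcp_rot: [3.14, -0.004, -0.345]
wrist_force: [0.9, 0.7, -0.8]
gripper_width: 45.0
gripper_force: 61.9
(array([-155.3, -544.8,    1.9]), array([ 0.002, -0.004,  0.001]))
```

```bash
python3 -m handwheel '-15 -54 0 0 0 0; -31 -109 0 0 0 0; -47 -163 0 0 0 0; -62 -218 0 0 0 0; -78 -272 0 0 0 0'|head -1; python3 -m handwheel '-15 -54 0 0 0 0; -31 -109 0 0 0 0; -47 -163 0 0 0 0; -62 -218 0 0 0 0; -77 -273 0 0 0 0'|head -1;python3 -m handwheel '0 0 0 0 0 0; 0 0 40 0 0 0; 0 0 70 0 0 0;0 0 70 0 0 0;0 0 70 0 0 0'|head -4; python3 - <<'E'
from h import *
print(tool([481.4,262.3,53],-0.346))
E
```

```text
time: 11.85
time: 12.48
time: 13.1
ee_pos: [481.5, 262.6, 129.8]
tcp_rot: [-3.141, -0.001, -0.346]
wrist_force: [0.6, -0.3, -0.7]
(array([-0. ,  0.4, 76.8]), array([-0.001, -0.001,  0.   ]))
```

```bash
python3 -m handwheel '0 0 35 0 0 0; 0 0 60 0 0 0; 0 0 72 0 0 0; 0 0 77 0 0 0; 0 0 77 0 0 0'|sed -n 2,4p;  python3 -m handwheel '0 0 1 0 0 0;0 0 1.5 0 0 0;0 0 1.5 0 0 0'
```

```text
ee_pos: [481.6, 263.1, 52.7]
tcp_rot: [-3.141, -0.001, -0.345]
wrist_force: [1.0, 0.3, -0.5]
time: 14.1
ee_pos: [481.8, 263.2, 52.0]
tcp_rot: [-3.14, -0.002, -0.345]
wrist_force: [-3.3, -1.2, 13.2]
gripper_width: 45.0
gripper_force: 63.5
```

```bash
python3 -m handwheel '0 0 0 0 0 0;0 0 0 0 0 0;0 0 0 0 0 0' 76|tail -3; python3 -m handwheel '0 0 -40 0 0 0;0 0 -90 0 0 0;0 0 -130 0 0 0; 0 0 -150 0 0 0; 0 0 -150 0 0 0'|head -2; python3 - <<'E'
from h import *
print(tool([431.2,-142.6,200],-0.346))
E
```

```text
wrist_force: [-0.6, -0.9, 1.4]
gripper_width: 76.2
gripper_force: 0.0
time: 15.1
ee_pos: [481.6, 263.1, 201.6]
(array([ 89.8, 398.8,   1.1]), array([-0.002, -0.002,  0.001]))
```

```bash
python3 -m handwheel '13 57 0 0 0 0; 26 114 0 0 0 0; 39 171 0 0 0 0; 51 228 0 0 0 0; 64 285 0 0 0 0' 85|head -1; python3 -m handwheel '13 57 0 0 0 0; 26 114 0 0 0 0; 26 114 20 0 0 0; 26 114 41 0 0 0; 26 114 41 0 0 0'|head -1;python3 -m handwheel '0 0 0 0 0 0; 0 0 0 0 0 0'|head -3; python3 - <<'E'
from h import *
wcap(104,(431.2,-142.6)); print(tool([431.2,-142.6,38.5],-0.346))
d=manip.capture("scene")["img"];t=manip.capture("top")["img"]
im=np.hstack([cv2.resize(t[120:270,110:310],(400,300)),cv2.resize(d[100:290,150:400],(400,300))])
cv2.imwrite("pics/l3.png",im[:,:,::-1])
E
```

```text
time: 15.72
time: 16.35
time: 16.6
ee_pos: [431.1, -142.9, 159.9]
tcp_rot: [3.142, -0.001, -0.345]
wrist cap [258. 211.] [258. 207.] [ 235  185   46   45 1607] [ 433.7 -143.3  104. ]
(array([-1.000e-01, -4.000e-01,  1.214e+02]), array([ 0.   , -0.001,  0.001]))
```

View pics/l3.png

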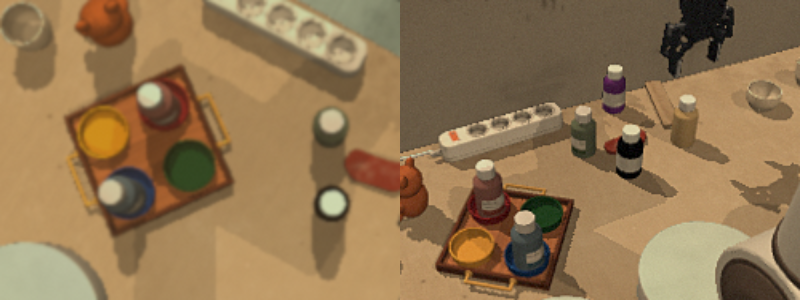

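Red and blue stand upright in their cups, and the black and violet bottles are unmoved. Next, grasp yellow.

```bash
python3 -m handwheel '1 0 45 0 0 0; 1 0 90 0 0 0; 1 0 121 0 0 0; 1 0 121 0 0 0;1 0 121 0 0 0'|sed -n 1,4p;  python3 -m handwheel '0 0 0 0 0 0; 0 0 0 0 0 0; 0 0 0 0 0 0; 0 0 0 0 0 0; 0 0 0 0 0 0' 0; python3 -m handwheel '0 0 -30 0 0 0; 0 0 -80 0 0 0; 0 0 -130 0 0 0; 0 0 -170 0 0 0; 0 0 -170 0 0 0';python3 - <<'E'
from h import *
print(tool([562.9,300.6,208],-0.346))
E
```

```text
time: 17.38
ee_pos: [432.4, -143.6, 39.7]
tcp_rot: [3.141, -0.001, -0.345]
wrist_force: [-0.3, 0.2, 0.9]
time: 18.0
ee_pos: [432.3, -143.7, 39.4]
tcp_rot: [3.141, -0.002, -0.345]
wrist_force: [-2.0, 0.8, 12.5]
gripper_width: 44.9
gripper_force: 61.1
time: 18.62
ee_pos: [432.7, -143.8, 211.4]
tcp_rot: [3.141, -0.005, -0.345]
wrist_force: [0.0, 0.5, -1.5]
gripper_width: 44.4
gripper_force: 61.6
(array([ -27.8, -462.3,    3. ]), array([ 0.001, -0.005,  0.001]))
```

```bash
python3 -m handwheel '-3 -58 0 0 0 0; -7 -116 0 0 0 0; -10 -174 0 0 0 0; -14 -231 0 0 0 0; -17 -289 0 0 0 0'|head -1; python3 -m handwheel '-3 -58 0 0 0 0; -7 -116 0 0 0 0; -11 -173 0 0 0 0; -11 -173 0 0 0 0; -11 -173 40 0 0 0'|head -1;python3 -m handwheel '0 0 40 0 0 0; 0 0 40 0 0 0; 0 0 40 0 0 0'|head -4; python3 - <<'E'
from h import *
print(tool([562.9,300.6,52.5],-0.346))
E
```

```text
time: 19.25
time: 19.88
time: 20.25
ee_pos: [562.2, 300.7, 129.9]
tcp_rot: [-3.141, -0.001, -0.346]
wrist_force: [0.1, -0.6, -1.2]
(array([ 0.6, -0.1, 77.4]), array([-0.001, -0.001,  0.   ]))
```

```bash
python3 -m handwheel '0 0 35 0 0 0; 0 0 60 0 0 0; 0 0 72 0 0 0; 0 0 77 0 0 0; 0 0 77 0 0 0'|sed -n 2,4p;  python3 -m handwheel '0 0 1 0 0 0;0 0 1.5 0 0 0;0 0 1.5 0 0 0'
```

```text
ee_pos: [562.2, 301.0, 52.3]
tcp_rot: [-3.141, -0.001, -0.345]
wrist_force: [0.0, -1.0, -1.4]
time: 21.25
ee_pos: [562.4, 301.1, 51.6]
tcp_rot: [-3.14, -0.002, -0.345]
wrist_force: [-1.7, -0.5, 10.2]
gripper_width: 44.9
gripper_force: 63.1
```

```bash
python3 -m handwheel '0 0 0 0 0 0;0 0 0 0 0 0;0 0 0 0 0 0' 72|tail -3; python3 -m handwheel '0 0 -40 0 0 0;0 0 -90 0 0 0;0 0 -130 0 0 0; 0 0 -150 0 0 0; 0 0 -150 0 0 0'|head -2; python3 - <<'E'
from h import *
print(tool([571.4,-6,200],-0.346))
E
```

```text
wrist_force: [0.0, -0.2, -0.0]
gripper_width: 71.8
gripper_force: 0.0
time: 22.25
ee_pos: [562.2, 301.1, 201.3]
(array([112.6, 285.9,   1. ]), array([-0.002, -0.002,  0.001]))
```

```bash
python3 -m handwheel '22 57 0 0 0 0; 45 114 0 0 0 0; 68 171 0 0 0 0; 90 228 0 0 0 0; 113 286 0 0 0 0' 85|head -1; python3 -m handwheel '0 0 20 0 0 0; 0 0 41 0 0 0; 0 0 41 0 0 0; 0 0 41 0 0 0'|head -3; python3 - <<'E'
from h import *
wcap(100,(571.4,-6)); print(tool([571.4,-6,38.5],-0.346))
E
```

```text
time: 22.88
time: 23.38
ee_pos: [571.3, -6.3, 159.0]
tcp_rot: [-3.142, 0.0, -0.345]
wrist cap [258. 209.] [254. 201.] [235 184  45  44 922] [577.2  -5.6 100. ]
(array([ -0.3,  -0.2, 120.9]), array([-0.   , -0.001,  0.001]))
```

The blob is incomplete, but its bounding-box centre (257,206) agrees with the top view to within about 2 mm. Go ahead.

```bash
python3 -m handwheel '1 0 45 0 0 0; 1 0 90 0 0 0; 1 0 120 0 0 0; 1 0 120 0 0 0;1 0 120 0 0 0'|sed -n 1,4p;  python3 -m handwheel '0 0 0 0 0 0; 0 0 0 0 0 0; 0 0 0 0 0 0; 0 0 0 0 0 0; 0 0 0 0 0 0' 0; python3 -m handwheel '0 0 -30 0 0 0; 0 0 -80 0 0 0; 0 0 -130 0 0 0; 0 0 -170 0 0 0; 0 0 -170 0 0 0';python3 - <<'E'
from h import *
print(tool([519.7,180.8,208],-0.346))
E
```

```text
time: 24.05
ee_pos: [573.1, -6.8, 40.6]
tcp_rot: [-3.141, -0.002, -0.345]
wrist_force: [0.2, -0.8, 0.3]
time: 24.68
ee_pos: [572.7, -6.9, 40.1]
tcp_rot: [-3.141, -0.002, -0.345]
wrist_force: [-2.9, -0.8, 10.4]
gripper_width: 44.6
gripper_force: 61.2
time: 25.3
ee_pos: [573.3, -6.9, 212.4]
tcp_rot: [-3.14, -0.005, -0.345]
wrist_force: [0.2, 0.4, -1.6]
gripper_width: 44.8
gripper_force: 61.9
(array([-114. , -158.5,    4. ]), array([-0.001, -0.005,  0.001]))
```

```bash
python3 -m handwheel '-28 -40 0 0 0 0; -57 -80 0 0 0 0; -86 -119 0 0 0 0; -114 -158.5 0 0 0 0; -114 -158.5 0 0 0 0'|head -1; python3 -m handwheel '0 0 20 0 0 0; 0 0 40 0 0 0; 0 0 40 0 0 0; 0 0 40 0 0 0'|head -4; python3 - <<'E'
from h import *
print(tool([519.7,180.8,53],-0.346))
im=np.hstack([cv2.resize(manip.capture(n)["img"],(400,300)) for n in("wrist","scene")])
cv2.imwrite("pics/l4.png",im[:,:,::-1])
E
```

```text
time: 25.92
time: 26.42
ee_pos: [518.9, 180.5, 169.3]
tcp_rot: [-3.141, -0.0, -0.346]
wrist_force: [-0.8, 0.2, -0.8]
(array([  0.7,  -0.5, 116.3]), array([-0., -0.,  0.]))
```

View pics/l4.png

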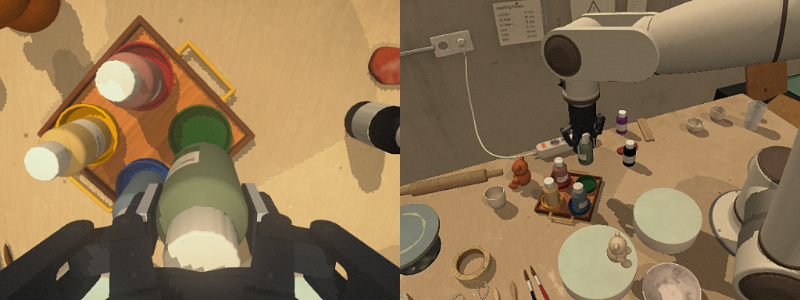

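Red, yellow and blue stand in their cups, and green hangs over its empty cup. Lower it.

```bash
python3 -m handwheel '1 0 40 0 0 0; 1 0 80 0 0 0; 1 0 105 0 0 0; 1 0 116.5 0 0 0; 1 0 116.5 0 0 0'|sed -n 2,4p;  python3 -m handwheel '0 0 1 0 0 0;0 0 1.5 0 0 0;0 0 1.5 0 0 0'
```

```text
ee_pos: [520.0, 180.6, 52.9]
tcp_rot: [-3.141, -0.001, -0.345]
wrist_force: [0.3, -0.1, -0.8]
time: 27.52
ee_pos: [519.8, 180.7, 51.6]
tcp_rot: [-3.141, -0.001, -0.345]
wrist_force: [-1.2, 1.0, 6.9]
gripper_width: 44.9
gripper_force: 64.0
```

```bash
python3 -m handwheel '0 0 0 0 0 0;0 0 0 0 0 0;0 0 0 0 0 0' 72|tail -3; python3 -m handwheel '0 0 -40 0 0 0;0 0 -90 0 0 0;0 0 -130 0 0 0; 0 0 -150 0 0 0; 0 0 -150 0 0 0'|head -2; python3 -m handwheel '0 50 0 0 0 0;0 100 0 0 0 0;0 150 0 0 0 0; 0 200 0 0 0 0; 0 250 0 0 0 0'|head -2;python3 -m handwheel '0 0 0 0 0 0;0 0 0 0 0 0;0 0 0 0 0 0'|head -2; python3 - <<'E'
from h import *
a,b=[manip.capture(n)["img"] for n in("top","scene")]
im=np.hstack([cv2.resize(a[110:290,110:350],(400,300)),cv2.resize(b[120:300,150:390],(400,300))])
cv2.imwrite("pics/l5.png",im[:,:,::-1])
E
```

```text
wrist_force: [0.1, -0.2, -0.0]
gripper_width: 72.1
gripper_force: 0.0
time: 28.52
ee_pos: [520.0, 180.7, 202.1]
time: 29.15
ee_pos: [433.8, -55.9, 199.5]
time: 29.52
ee_pos: [435.1, -53.8, 200.3]
```

View pics/l5.png

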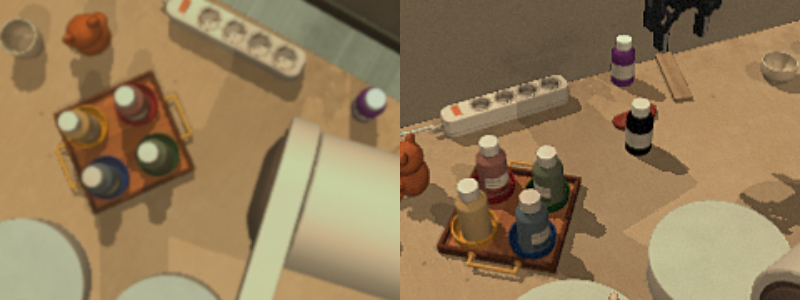

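All four bottles stand upright in their own cups. Black and violet are where they were, and the gripper is clear.

```bash
python3 -c "
from workcell import manip
print(manip.finish_job())"
```

```text
the job is handed in; nothing more can be done
None
```

The red, blue, yellow and green bottles each stand upright in the cup of their own colour, black and violet were left untouched, and the job was handed in at about 30 s; no verdict was returned.

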